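# Fit the paddle rotor to the terrarium-soil mixer

## Robot

A 6-joint arm with a two-finger parallel gripper is mounted at the origin on the work surface. World frame = base frame: x ahead of the robot, y to its left, z up, the work surface at z = 0. Lengths are in m, angles in rad, forces in N, time in s.
With the tool pointing down it reaches from about 0.35 to 0.775 m from the base axis. Payload 5.5 kg.
Tool frame: the origin (TCP) lies on the centre line of the jaws, within the pads' length; the fingertips stand 11 mm ahead of it and the grasp point (between the pads) lies 8 mm behind it (env.nose_length is the distance from the TCP to the fingertips, in m); x points along the fingers, z is the direction in which the jaws open and shut, and the axes are right-handed (so a half turn about x gives the same grasp; the last joint's range is limited). The gripper opens to 85 mm and grips with 20 to 120 N. Pads are 22 mm wide; open, the fingers measure 114 mm over their backs; the gripper's body (76 mm by 85 mm) begins 54 mm behind the grasp point. The pads swing forward as they close: fully open they stand 13 mm farther back than shut.
Start: joints at [1.206, 0.313, 0.046, 1.304, 0, 1.431], TCP at [0.128, 0.561, 0.242] pointing down, gripper open.
Joint ranges: [-2.76, 2.76], [-0.86, 1.69], [-1.03, 1.26], [-2.2, 2.34], [-1.47, 1.5], [-3.14, 3.14]. Speed limits (rad/s): [2.57, 2.57, 3.14, 3.14, 3.14, 3.14].

## Interface

Orientations are given as a unit quaternion [w, x, y, z].
In Python, from workcell import env gives the robot as it stands. The module is installed in compiled form; this text tells all that it offers.
- The arm moves only by the tool step_arm, never from a script. Its argument "moves" is a list that holds one entry, the list of rows, each a list of 7 numbers: the turn, a rotation vector about the tool's x, y, z in rad, then the shift along the tool's x, y, z in m, then the opening, from 0 (shut) to 1 (fully open). In form: [[[rx, ry, rz, tx, ty, tz, grip], ...]]. A call has 1 to 12 rows; each row is the pose to reach, as a shift and turn from the pose measured when the call began, along the tool's axes at that moment; what a row does not reach only later rows make up. A row lasts 1/10 s, in which the tool goes at most 50 mm and 8.59 degrees, less where a joint would pass 70% of its speed; a pose out of reach is approached as far as the arm can. A call with a gripper value outside its range is refused whole. The fingers move at their own pace and stop on an object; "force" is the grip in N (left out, the last holds). Time passes only in rows, so rows that repeat a pose let the fingers close. It gives the time, the measured TCP pose, the force and the opening at its end, in the units of the state.
- env.get_state(): the state, without advancing time (a new reading comes with each control period).
- env.read_camera(name): name is "side" or "top"; returns (picture, depth): 480x640x3 uint8, red, green, blue; 480x640 float32, m along the optical axis (not along the pixel's ray), 0 where there is no reading.
- env.get_calibration(name): a dict with "mtx" (3x3 intrinsics, pixels), "camera_from_world" (4x4, takes a point from world to camera coordinates). Camera axes: x right, y down, z forward; pixel columns grow to the right and rows downward; lengths in m; the calibration is good to about 2 mm. A picture is of the moment at which its call begins. get_calibration takes no time and is no camera call.
- env.hand_in(): hands the job in, once; it reports no verdict.
Trained networks look in the newest picture that a camera, given by its name, has taken for a name from the list of things; names that differ only in an ending like _2 or _b are one class to them, and where a whole thing is asked for, a point or a joint stands for the part that bears it (a point fixed in the world has none). Each returns a list of dicts, best first, with "confidence" (0 to 1); they miss things now and then, are a little off and sometimes report something else, mostly with a low value. They report only what shows in the picture. A call takes as long as a camera call. They do not tell look-alikes from the thing itself.
- env.boxes_of(camera, thing): "uv" ([column, row] in pixels, amid what is visible of it).
- env.silhouettes(camera, thing): "mask" (480x640 bool, what is visible of it) and "uv" ([column, row] in pixels, amid what is visible of it).
The state is a dict: "clock": time; "joint_pos": joint angles; "qvel": joint speeds; "tau": joint torques, N m; "tcp_pos": TCP position; "orientation": TCP orientation; "wrist_force": force on the tool from outside, world axes, zero at the start; "ft_torque": the same for the moment, N m; "finger_gap": finger opening in m.
Only numpy, scipy, OpenCV 4.12 (cv2) and the standard library are available. Lean on these libraries where they do the work, as an engineer would, in place of code of your own. Each camera call takes 0.05 s, during which the arm holds its last target.

## Task

Fit the paddle rotor onto the mixer's upright splined shaft: lift it by its square boss, set it over the shaft and, keeping hold of it, press down gently while rocking it about the shaft until the teeth mesh and it slides fully home on the shaft's shoulder; then let go. Never bear on the mixer with more than 40 N, and leave the jar, the glass lid and the bowl where they stand.

Things in the scene. Friction and masses are not known exactly. Their poses are not given: they have to be found in the camera images.
- mixer: Mixer base, fixed to the table: low round white housing, 160 mm across, 58 mm high, a small round button on its front (-x). Origin: centre of its underside, z up. A steel drive shaft stands upright in its middle, at an unknown angle that no pose shows (not the housing's); a stiff gear train holds it still by friction, so that it turns only above about 0.25 N m.
- seat (a point): Centre of the flat top of the shaft's shoulder (46 mm across), on the shaft axis, 64 mm above the mixer's underside; z up. The rotor's underside lies here when home. From here up runs the spline, 24 mm long: 4 straight teeth 90 degrees apart, 9.5 mm wide, with flat square tops, 33 mm across the teeth, 22 mm across the roots. These axes do not show the teeth's angle.
- tip (a point): Tip of the shaft, on its axis, 39 mm above the seat. Smooth pilot nose between the spline's top and here: 3 mm of 22 mm diameter, then a 12 mm cone narrowing to 10 mm at the tip.
- boss (a point): Centre of the rotor's grip boss. Rotor: plain aluminium, upright, 92 mm high, 0.22 to 0.4 kg. From below: round hub 50 mm across, 48 mm high, open below; then the square boss, 30 x 30 mm, 44 mm tall, flat faces square to this x and y, its centre 70 mm above the underside. Two thin paddles along +x and -x reach 71 mm from the axis, 7 to 34 mm above the underside. z: up along the axis.
- rotor: The rotor; origin: centre of its underside, axes as the boss. Bore 42 mm deep with 4 inward teeth 90 degrees apart (along x and y), 8 mm wide, 2 to 20 mm above the underside, 25 mm across tips, 38 mm between: about 6 degrees of play either way when meshed. Teeth resting on the shaft's teeth: underside 22 mm above the seat; meshed, it slides freely down to the seat.
- jar: Clear glass jar, open, 88 mm across, 90 mm high; origin: centre of its underside. To be left alone.
- glass_lid: Clear glass jar lid with a knob, 72 mm across, 46 mm high; origin: centre of its underside. To be left alone.
- bowl: White bowl, 110 mm across, 55 mm high; origin: centre of its underside. To be left alone.
Not all that is in view belongs to the job. Of the things that look like the mixer, the smaller one is meant. What is shaped like the rotor but blue is not meant.

How it is judged:
On the way, in this order (a step that is already met when the one before it is completed fails the run):
1. the rotor is lifted clear of the table (boss above 160 mm) (height (world z) of boss above 0.16 m), for 0.1 s.
2. the rotor is home on the shoulder (underside within 4 mm of it, within 4 mm of the axis) with the fingers still on it (z of rotor in the frame of seat below 0.004 m and horizontal distance between rotor and seat below 0.004 m and contact force between the fingers and rotor above 0.3 N), for 0.05 s.
At the end, for the whole second after the job is handed in: The rotor stands upright (within 0.06 rad) and at rest, meshed on the shaft, its underside within 3 mm of the shoulder in height and 4 mm of the axis, released; jar, lid and bowl within 30 mm of where they stood (z of rotor in the frame of seat between -0.003 and 0.003 m and horizontal distance between rotor and seat below 0.004 m and angle between rotor's own z axis and vertical below 0.06 rad and linear speed of rotor below 0.01 m/s and distance of each of jar, glass_lid, bowl from where it was at the start of the episode below 0.03 m); the robot touches nothing.
It fails at once if the rotor bears on the mixer or its shaft with more than 40 N (contact force between rotor and mixer above 40 N).
It fails at once if the arm or fingers bear on the mixer with more than 40 N (contact force between any of the arm, the fingers and mixer above 40 N).
It fails at once if the jar, the lid or the bowl is shifted by more than 30 mm or tipped (distance of any of jar, glass_lid, bowl from where it was at the start of the episode above 0.03 m or angle between any of jar, glass_lid, bowl's own z axis and vertical above 0.4 rad).
It also fails if it takes over 69 s, if anything falls off the work surface, if the arm or the gripper's body presses on something with over 40 N, if the wrist force passes 120 N, or if a joint passes its speed limit or range.

## Working session

There is one attempt and no reset: what is moved stays moved. The work goes in short steps, Python scripts to look and compute and a tool call to move; the robot and the scene stay as the last step left them, time stands still between calls to the robot, and variables do not carry over. Pictures are saved under pics/ and viewed, and the job is handed in when it is done.

Besides the shell and the picture viewer there is one more tool, called after ">>>" as name([rows], argument=value, ...), one row to a line, values as JSON. step_arm: Moves the arm, as the interface text tells. Its arguments: {"type":"object","properties":{"moves":{"type":"array","items":{"type":"array","items":{"type":"array","items":{"type":"number"}}}},"force":{"type":"number"}},"required":["moves"]}

```bash
mkdir -p pics
python3 - <<'E'
from workcell import env
import cv2,numpy as np
s=env.get_state();print({k:np.round(v,3) for k,v in s.items()}, env.nose_length)
for c in("side","top"):
    p,d=env.read_camera(c);cv2.imwrite(f"pics/{c}0.png",p[:,:,::-1]);np.save(f"{c}0d.npy",d);np.save(f"{c}0p.npy",p)
    k=env.get_calibration(c);print(k)
    for t in("mixer","rotor","boss","tip","seat","jar","glass_lid","bowl"):
        try:print(c,t,[(np.round(b['uv'],1).tolist(),round(float(b['confidence']),2)) for b in env.boxes_of(c,t)][:5])
        except Exception as e:print(c,t,e)
E
```

```text
{'clock': np.float64(0.0), 'joint_pos': array([1.206, 0.314, 0.045, 1.304, 0.   , 1.431]), 'qvel': array([-0.001, -0.   , -0.001,  0.001,  0.001, -0.001]), 'tau': array([-1.0000e-03, -4.8062e+01,  2.9854e+01,  1.9000e-02, -0.0000e+00,
       -0.0000e+00]), 'tcp_pos': array([0.128, 0.56 , 0.241]), 'orientation': array([ 0.552, -0.441,  0.553,  0.44 ]), 'wrist_force': array([ 0.145, -0.47 , -0.106]), 'ft_torque': array([-0.052,  0.04 , -0.019]), 'finger_gap': np.float64(0.085)} 0.011
{'mtx': array([[600.54265619,   0.        , 321.17598161],
       [  0.        , 600.54265619, 243.37833163],
       [  0.        ,   0.        ,   1.        ]]), 'camera_from_world': array([[ 0.818095  , -0.57507955, -0.00202213, -0.51307633],
       [-0.36609818, -0.51808475, -0.77302026,  0.2547774 ],
       [ 0.4435005 ,  0.6331443 , -0.63437812,  0.94302647],
       [ 0.        ,  0.        ,  0.        ,  1.        ]])}
side mixer [([362.9, 342.9], 0.72), ([290.4, 171.5], 0.62), ([217.1, 235.6], 0.59)]
side rotor [([363.2, 344.2], 0.83), ([454.7, 349.1], 0.74)]
side boss [([455.9, 350.9], 0.93), ([36
[... 370 characters left out ...]
        ]]), 'camera_from_world': array([[-0.01576538, -0.99987082, -0.00313064, -0.01257528],
       [-0.99134921,  0.01603889, -0.130267  ,  0.59655762],
       [ 0.13030038,  0.00104985, -0.99147401,  0.85677581],
       [ 0.        ,  0.        ,  0.        ,  1.        ]])}
top mixer [([165.9, 181.1], 0.95), ([225.5, 305.2], 0.56)]
top rotor [([429.1, 272.9], 0.86), ([478.1, 219.1], 0.82)]
top boss [([476.5, 218.7], 0.74), ([429.9, 273.7], 0.58), ([226.1, 304.9], 0.34)]
top tip [([227.2, 303.5], 0.82), ([164.9, 179.9], 0.73)]
top seat [([166.2, 182.7], 0.96), ([226.3, 306.3], 0.95)]
top jar [([299.8, 262.2], 0.97)]
top glass_lid [([292.1, 324.5], 0.73)]
top bowl [([309.5, 175.0], 0.97)]
```

View pics/side0.png

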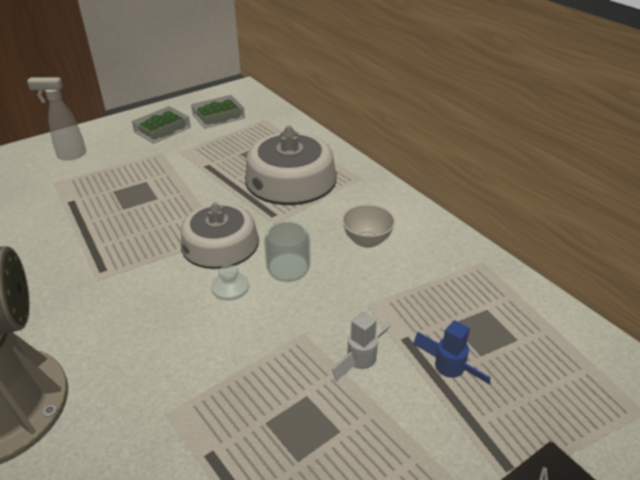

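View pics/top0.png

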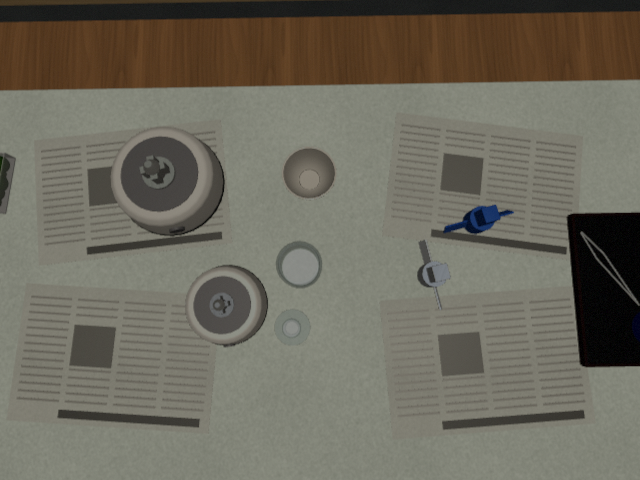

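The side view shows the grey rotor at (363,343), the blue decoy at (455,350), and the small mixer at (218,235). In the top view the rotor is at (430,273), the small mixer at (226,305), the jar at (300,264) and the lid at (292,327). Next I'll measure them with depth.

```bash
cat > h.py <<'E'
import numpy as np,cv2
from workcell import env
def cloud(c,d):
    k=env.get_calibration(c);K=k['mtx'];T=k['camera_from_world']
    v,u=np.mgrid[:480,:640]
    P=np.stack([(u-K[0,2])/K[0,0]*d,(v-K[1,2])/K[1,1]*d,d],-1)
    W=(P-T[:3,3])@T[:3,:3]
    W[d<=0]=np.nan
    return W
def proj(c,p):
    k=env.get_calibration(c);q=k['camera_from_world'][:3,:3]@np.asarray(p)+k['camera_from_world'][:3,3]
    q=k['mtx']@q;return q[:2]/q[2]
E
python3 - <<'E'
from h import *
np.set_printoptions(precision=4,suppress=True)
C={c:cloud(c,np.load(c+'0d.npy')) for c in('side','top')}
pic=np.load('top0p.npy')
for c,r in(('top',(420,255,460,295)),('side',(340,300,390,375))):
    W=C[c][r[1]:r[3],r[0]:r[2]].reshape(-1,3)
    t=W[(W[:,2]>.084)&(W[:,2]<.1)]
    print(c,'boss top',len(t),t.mean(0),t.min(0),t.max(0),cv2.minAreaRect(np.float32(t[:,:2]*1000)))
    t=W[(W[:,2]>.01)&(W[:,2]<.034)]
    print('paddles etc',len(t),t.mean(0))
# mixer
for c,r in(('top',(185,265,268,345)),('side',(180,200,260,265))):
    W=C[c][r[1]:r[3],r[0]:r[2]].reshape(-1,3)
    print(c,'max z',np.nanmax(W[:,2]))
    for a,b in((.04,.056),(.056,.061),(.061,.067),(.067,.09),(.084,.09),(.09,.102),(.098,.106)):
        t=W[(W[:,2]>a)&(W[:,2]<b)]
        if len(t)>2: 
            print(a,b,len(t),t.mean(0),t.min(0),t.max(0),cv2.minEnclosingCircle(np.float32(t[:,:2]*1000)))
for n,r in(('jar',(270,235,330,292)),('lid',(270,305,315,348)),('bowl',(280,145,338,200))):
    W=C['top'][r[1]:r[3],r[0]:r[2]].reshape(-1,3); t=W[W[:,2]>.012]
    print(n,len(t),t.mean(0),t.min(0),t.max(0))
for n,r in(('m',(150,230,300,370)),('r',(390,200,530,320))):
    cv2.imwrite(f'pics/top0{n}.png',cv2.resize(pic[r[1]:r[3],r[0]:r[2],::-1],None,fx=4.5,fy=4.2,interpolation=cv2.INTER_CUBIC))
E
```

```text
top boss top 276 [ 0.5304 -0.2528  0.0919] [ 0.5134 -0.2713  0.084 ] [ 0.5467 -0.2358  0.0957] ((530.8184204101562, -253.6187744140625), (29.823379516601562, 31.095075607299805), 12.918474197387695)
paddles etc 140 [ 0.5394 -0.2447  0.0242]
side boss top 313 [ 0.5294 -0.2578  0.0899] [ 0.5133 -0.2739  0.0843] [ 0.5478 -0.2387  0.0944] ((530.8991088867188, -256.2165222167969), (31.512643814086914, 31.91238021850586), 10.697709083557129)
paddles etc 500 [ 0.5163 -0.2665  0.023 ]
top max z 0.10562657783695187
0.04 0.056 810 [0.4766 0.1405 0.0519] [0.4033 0.0817 0.04  ] [0.5513 0.2295 0.056 ] ((477.950439453125, 155.3846435546875), 75.14800262451172)
0.056 0.061 2998 [0.4772 0.1563 0.0588] [0.4085 0.0861 0.056 ] [0.5466 0.2255 0.061 ] ((477.3944091796875, 156.6693878173828), 70.65744018554688)
0.061 0.067 719 [0.4772 0.1539 0.0627] [0.4123 0.093  0.061 ] [0.5423 0.2158 0.067 ] ((478.1195373535156, 156.303955078125), 65.99480438232422)
0.067 0.09 116 [0.4773 0.1533 0.0824] [0.4571 0.1394 0.0671] [0.4944 0.1752 0.09  ] ((474.87957763671875, 158.14874267578125), 21.088623046875)
0.084 0.09 
[... 1012 characters left out ...]
), 19.05238151550293)
0.084 0.09 64 [0.4756 0.1484 0.0866] [0.46   0.1379 0.084 ] [0.4946 0.1705 0.0899] ((477.0440979003906, 152.6732177734375), 18.113754272460938)
0.09 0.102 68 [0.4758 0.1508 0.0958] [0.4662 0.1415 0.09  ] [0.4879 0.1621 0.1019] ((476.74200439453125, 151.43753051757812), 11.388554573059082)
0.098 0.106 27 [0.4771 0.153  0.1005] [0.4709 0.1476 0.0981] [0.483  0.1621 0.1031] ((477.8300476074219, 155.0587158203125), 7.748452663421631)
jar 729 [0.551  0.0089 0.076 ] [ 0.5083 -0.0336  0.012 ] [0.5958 0.0516 0.0949]
lid 852 [0.4318 0.0257 0.0261] [ 0.3986 -0.0062  0.012 ] [0.4654 0.0596 0.0512]
bowl 1696 [ 0.7442 -0.0117  0.0348] [ 0.6812 -0.065   0.012 ] [0.7891 0.0406 0.0593]
```

View pics/top0m.png

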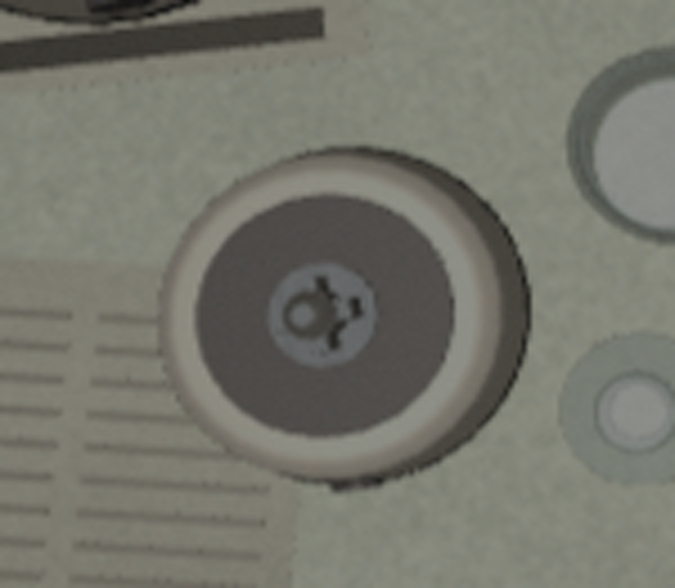

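View pics/top0r.png

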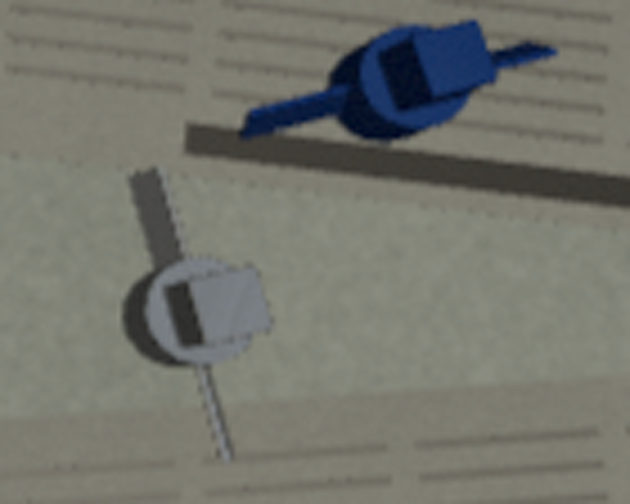

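Run:
```python
from h import *
from scipy.spatial.transform import Rotation as R
np.set_printoptions(precision=4,suppress=True)
C={c:cloud(c,np.load(c+'0d.npy')) for c in('side','top')}
for c,r,cc,mc in(('top',(390,230,460,320),(.5306,-.2536),(.4777,.1564)),('side',(320,300,400,385),(.5309,-.2562),(.4772,.1541))):
    W=C[c][r[1]:r[3],r[0]:r[2]].reshape(-1,3);q=W[:,:2]-cc;n=np.hypot(*q.T)
    t=q[(W[:,2]>.01)&(W[:,2]<.036)&(n>.03)&(n<.075)]
    l=cv2.fitLine(np.float32(t*1000),cv2.DIST_HUBER,0,.01,.01).ravel();print(c,'paddle',len(t),l,np.degrees(np.arctan(l[1]/l[0])))
    r={'top':(185,265,268,345),'side':(180,200,260,265)}[c]
    W=C[c][r[1]:r[3],r[0]:r[2]].reshape(-1,3);q=W[:,:2]-mc;n=np.hypot(*q.T)
    for lo in(.011,.0125,.014):
        k=(W[:,2]>.0845)&(W[:,2]<.0915)&(n>lo)&(n<.0185);t=q[k]
        th=np.arctan2(t[:,1],t[:,0]);m=np.exp(4j*th).mean();print(c,lo,k.sum(),'tooth',np.degrees(np.angle(m))/4,abs(m))
    print(np.sort(np.degrees(th)).round())
W=C['top'][200:240,440:515].reshape(-1,3);t=W[(W[:,2]>.085)&(W[:,2]<.1)];print('blue',t.mean(0))
s=env.get_state();M=R.from_quat(s['orientation'],scalar_first=True).as_matrix();print(M)
```

```text
top paddle 240 [ 0.9828  0.1848 18.7567  5.2182] 10.650837
top 0.011 72 tooth 11.158979338034474 0.6221037994905305
top 0.0125 52 tooth 11.696842910615384 0.6919194719927616
top 0.014 33 tooth 11.90227236663839 0.7162946467635584
[-177. -175. -167. -162. -155. -154.  -91.  -84.  -77.  -71.  -69.  -62.
  -60.   -3.   -3.    4.    5.   10.   19.   23.   29.   82.   89.   89.
   95.  102.  104.  108.  111.  114.  116.  176.  177.]
side paddle 341 [  0.9834   0.1816 -26.3419  -6.6351] 10.462324
side 0.011 37 tooth 14.569012983268765 0.5118943136851534
side 0.0125 32 tooth 14.93827888816143 0.6086882598935208
side 0.014 27 tooth 14.82264955326603 0.6549822583992989
[-178. -172. -166. -160. -156. -151. -150. -148. -143.  -94.  -88.  -84.
  -82.  -77.  -76.  -70.  -64.  -64.  -62.   -5.   -2.    4.   11.  101.
  111.  119.  170.]
blue [ 0.6388 -0.3515  0.0917]
[[ 0.0001 -0.9748  0.2229]
 [ 0.0001  0.2229  0.9748]
 [-1.     -0.      0.0001]]
```

>>> step_arm([
  [[-0.2,0,0,0.01,-0.394,-0.279,1],[-0.2,0,0,0.01,-0.394,-0.279,1],[-0.2,0,0,0.01,-0.394,-0.279,1],[-0.2,0,0,0.01,-0.394,-0.279,1],[-0.2,0,0,0.01,-0.394,-0.279,1],[-0.2,0,0,0.01,-0.394,-0.279,1],[-0.2,0,0,0.01,-0.394,-0.279,1],[-0.2,0,0,0.01,-0.394,-0.279,1],[-0.2,0,0,0.01,-0.394,-0.279,1],[-0.2,0,0,0.01,-0.394,-0.279,1],[-0.2,0,0,0.01,-0.394,-0.279,1]],
], force=60)

```text
clock: 2.0
tcp_pos: [0.453, 0.1977, 0.2322]
orientation: [0.508, -0.493, 0.507, 0.492]
wrist_force: [-0.7, 0.4, 0.4]
finger_gap: 0.0857
```

```bash
cat >> h.py <<'E'
from scipy.spatial.transform import Rotation as R
def st():
    s=env.get_state();M=R.from_quat(s['orientation'],scalar_first=True).as_matrix()
    return s,M
def rel(target,psi_deg,tilt=True):
    """rel move to put tcp at target, x down, jaw z at psi"""
    s,M=st();p=np.radians(psi_deg);z=np.array([np.cos(p),np.sin(p),0]);x=np.array([0,0,-1.]);y=np.cross(z,x)
    D=np.stack([x,y,z],1)
    rv=R.from_matrix(M.T@D).as_rotvec();t=M.T@(np.asarray(target)-s['tcp_pos'])
    print('t',s['clock'],'tcp',s['tcp_pos'].round(4),'psi',np.degrees(np.arctan2(M[1,2],M[0,2])).round(2),'tilt',M[:,0].round(4),'F',s['wrist_force'].round(2),'T',s['ft_torque'].round(3),'gap',round(float(s['finger_gap']),4),'j',s['joint_pos'].round(3))
    print('REL',rv.round(4),t.round(4))
E
python3 -c "
from h import *
rel((.5307,-.2548,.17),100.6)"
```

```text
t 2.0 tcp [0.453  0.1977 0.2322] psi 88.24 tilt [ 1.4e-03 -6.0e-04 -1.0e+00] F [-0.72  0.43  0.43] T [-0.004  0.054 -0.117] gap 0.0857 j [ 2.490e-01  1.600e-01 -1.780e-01  1.232e+00 -1.000e-03  2.800e-01]
REL [-0.2157 -0.0007  0.0014] [ 0.0625 -0.0915 -0.4499]
```

>>> step_arm([
  [[-0.216,0,0.001,0.06,-0.0915,-0.45,1],[-0.216,0,0.001,0.06,-0.0915,-0.45,1],[-0.216,0,0.001,0.06,-0.0915,-0.45,1],[-0.216,0,0.001,0.06,-0.0915,-0.45,1],[-0.216,0,0.001,0.06,-0.0915,-0.45,1],[-0.216,0,0.001,0.06,-0.0915,-0.45,1],[-0.216,0,0.001,0.06,-0.0915,-0.45,1],[-0.216,0,0.001,0.06,-0.0915,-0.45,1],[-0.216,0,0.001,0.06,-0.0915,-0.45,1],[-0.216,0,0.001,0.06,-0.0915,-0.45,1],[-0.216,0,0.001,0.06,-0.0915,-0.45,1],[-0.216,0,0.001,0.06,-0.0915,-0.45,1]],
])

```text
clock: 3.2
tcp_pos: [0.5305, -0.2543, 0.1721]
orientation: [0.452, -0.544, 0.452, 0.544]
wrist_force: [0.4, 0.7, -0.4]
finger_gap: 0.0854
```

```bash
python3 -c "
from h import *
rel((.5307,-.2548,.068),100.6)
for c in ('side','top'):
    p,d=env.read_camera(c);cv2.imwrite(f'pics/{c}1.png',p[:,:,::-1]);np.save(c+'1d.npy',d)
"
```

```text
t 3.2 tcp [ 0.5305 -0.2543  0.1721] psi 100.59 tilt [-5.e-04  6.e-04 -1.e+00] F [ 0.43  0.67 -0.43] T [-0.003  0.007 -0.038] gap 0.0854 j [-0.584  0.367 -0.05   1.154  0.    -0.768]
REL [-0.0002  0.0007 -0.0004] [ 0.1041 -0.0002 -0.0006]
```

View pics/side1.png

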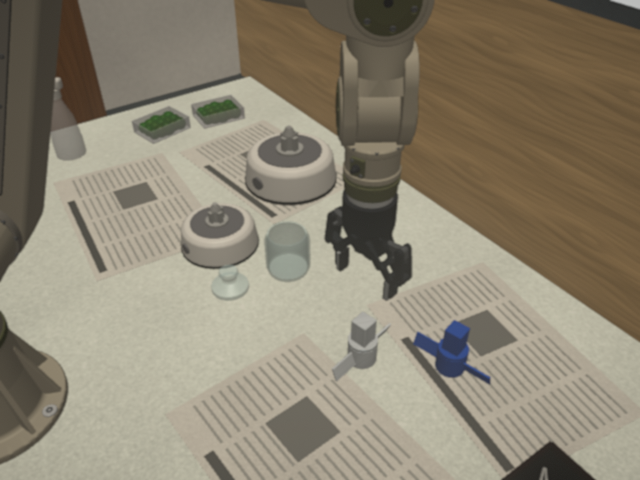

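View pics/top1.png

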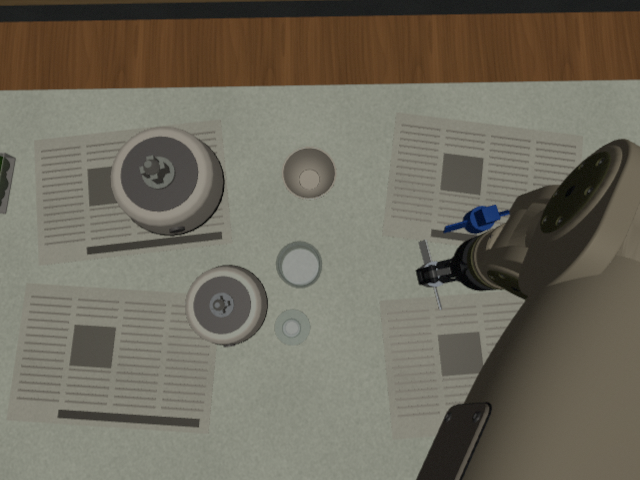

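The side view shows the open fingers at (343,265) and (393,285), straddling the grey rotor at (363,340). In the top view the gripper sits over the rotor at (432,273). The pose is right, so I'll descend.

>>> step_arm([
  [[0,0,0,0.04,0,-0.0005,1],[0,0,0,0.08,0,-0.0005,1],[0,0,0,0.104,0,-0.0005,1],[0,0,0,0.104,0,-0.0005,1],[0,0,0,0.104,0,-0.0005,0.5],[0,0,0,0.104,0,-0.0005,0],[0,0,0,0.104,0,-0.0005,0],[0,0,0,0.104,0,-0.0005,0],[0,0,0,0.104,0,-0.0005,0],[0,0,0,0.104,0,-0.0005,0],[0,0,0,0.104,0,-0.0005,0],[0,0,0,0.104,0,-0.0005,0]],
], force=80)

```text
clock: 4.5
tcp_pos: [0.5318, -0.2545, 0.0705]
orientation: [-0.452, 0.545, -0.451, -0.543]
wrist_force: [0.6, 0.0, 7.1]
finger_gap: 0.0294
```

```bash
python3 -c "
from h import *
rel((.5307,-.2548,.068),100.6)
p,d=env.read_camera('side');cv2.imwrite('pics/side2.png',cv2.resize(p[180:420,240:520,::-1],None,fx=2.5,fy=2.5))
"
```

```text
t 4.5 tcp [ 0.5318 -0.2545  0.0705] psi 100.69 tilt [ 0.0029 -0.0014 -1.    ] F [0.63 0.04 7.14] T [0.263 0.162 0.022] gap 0.0294 j [-0.583  0.442 -0.202  0.923  0.    -0.769]
REL [ 0.0015 -0.0019  0.0026] [ 0.0025  0.0011 -0.0001]
```

View pics/side2.png

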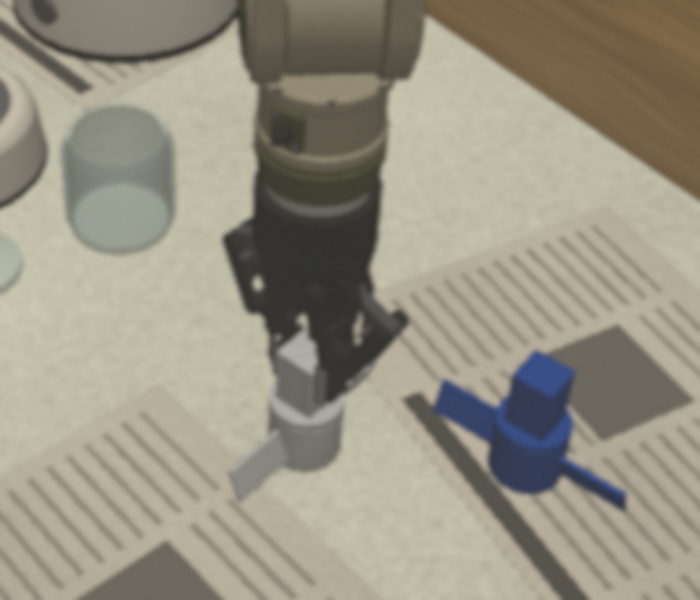

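The jaws hold the boss (gap 29.4 mm, rotor upright in the picture). Next I'll lift it.

>>> step_arm([
  [[0,0,0,-0.03,0,0,0],[0,0,0,-0.06,0,0,0],[0,0,0,-0.1,0,0,0],[0,0,0,-0.14,0,0,0],[0,0,0,-0.16,0,0,0],[0,0,0,-0.16,0,0,0],[0,0,0,-0.16,0,0,0],[0,0,0,-0.16,0,0,0]],
])

```text
clock: 5.35
tcp_pos: [0.5302, -0.2536, 0.2282]
orientation: [0.451, -0.544, 0.451, 0.545]
wrist_force: [-0.5, 0.3, -2.5]
finger_gap: 0.0289
```

```bash
python3 -c "
from h import *
rel((.477,.155,.23),147)
p,d=env.read_camera('side');cv2.imwrite('pics/side3.png',p[:,:,::-1])
"
```

```text
t 5.35 tcp [ 0.5302 -0.2536  0.2282] psi 100.68 tilt [-4.e-04  8.e-04 -1.e+00] F [-0.47  0.3  -2.47] T [-0.014  0.007 -0.026] gap 0.0289 j [-0.583  0.343  0.053  1.282  0.    -0.769]
REL [-8.084e-01  9.000e-04  1.000e-04] [-0.0015 -0.0234  0.4114]
```

View pics/side3.png

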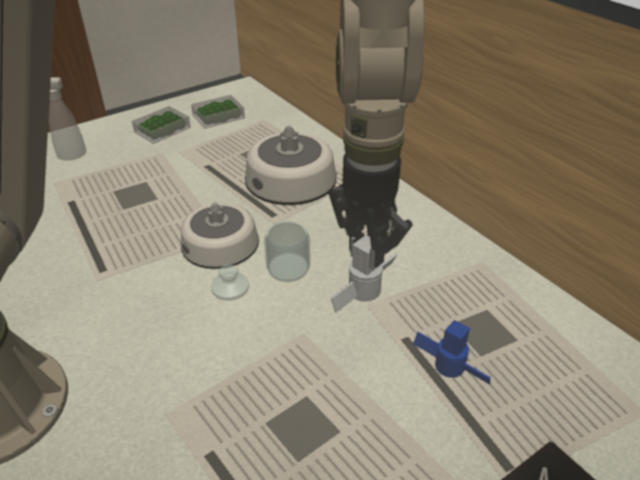

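>>> step_arm([
  [[-0.06,0,0,-0.0015,-0.002,0.03,0],[-0.13,0,0,-0.0015,-0.004,0.07,0],[-0.2,0,0,-0.0015,-0.006,0.11,0],[-0.27,0,0,-0.0015,-0.008,0.15,0],[-0.34,0,0,-0.0015,-0.01,0.19,0],[-0.42,0,0,-0.0015,-0.013,0.23,0],[-0.5,0,0,-0.0015,-0.016,0.27,0],[-0.58,0,0,-0.0015,-0.018,0.31,0],[-0.66,0,0,-0.0015,-0.02,0.35,0],[-0.74,0,0,-0.0015,-0.022,0.39,0],[-0.81,0,0,-0.0015,-0.0234,0.411,0],[-0.81,0,0,-0.0015,-0.0234,0.411,0]],
])

```text
clock: 6.6
tcp_pos: [0.4755, 0.157, 0.2284]
orientation: [0.199, -0.677, 0.198, 0.68]
wrist_force: [0.3, -0.4, -3.0]
finger_gap: 0.0288
```

>>> step_arm([
  [[0,0,0,0,0,0,0],[0,0,0,0,0,0,0]],
])

```text
clock: 6.8
tcp_pos: [0.475, 0.1564, 0.2274]
orientation: [0.199, -0.677, 0.199, 0.681]
wrist_force: [-0.5, -0.2, -3.3]
finger_gap: 0.0285
```

```bash
python3 -c "
from h import *
rel((.477,.155,.23),147)
for c in ('side','top'):
    p,d=env.read_camera(c);cv2.imwrite(f'pics/{c}4.png',p[:,:,::-1]);np.save(c+'4d.npy',d);np.save(c+'4p.npy',p)
p=np.load('side4p.npy');cv2.imwrite('pics/side4z.png',cv2.resize(p[100:290,120:340,::-1],None,fx=3.1,fy=3.1,interpolation=cv2.INTER_CUBIC))
"
```

```text
t 6.8 tcp [0.475  0.1564 0.2274] psi 147.33 tilt [-5.7e-03  6.0e-04 -1.0e+00] F [-0.5  -0.22 -3.27] T [-0.008 -0.034  0.01 ] gap 0.0285 j [ 1.570e-01  1.780e-01 -1.680e-01  1.231e+00  1.000e-03 -8.440e-01]
REL [ 0.0058  0.0051 -0.0026] [-0.0027  0.0001 -0.0025]
```

View pics/side4z.png

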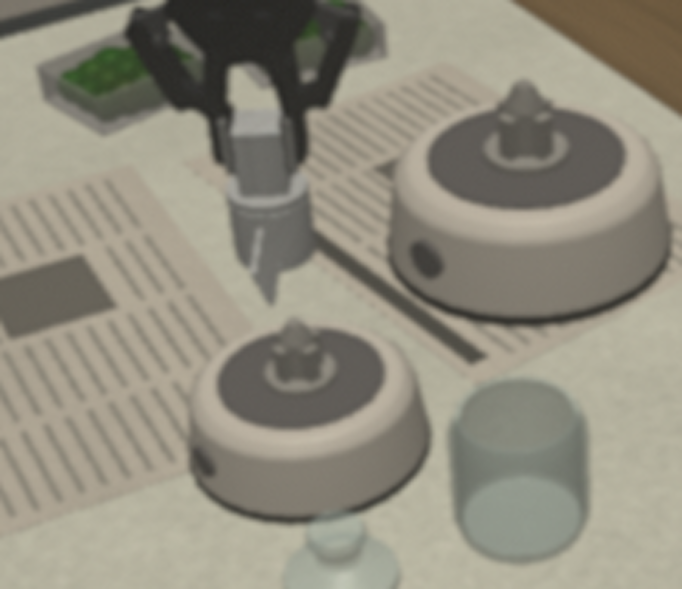

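View pics/top4.png

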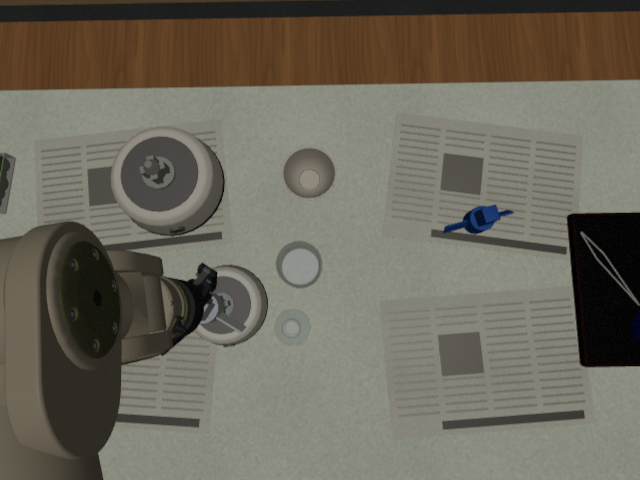

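```bash
cat > fit.py <<'E'
from h import *
from scipy.optimize import least_squares
np.set_printoptions(precision=4,suppress=True)
def hub(c,d,p,tcp,und,verbose=1):
    W=cloud(c,d).reshape(-1,3);P=p.reshape(-1,3).astype(float)
    n=np.hypot(W[:,0]-tcp[0],W[:,1]-tcp[1])
    out=[]
    for a,b in((.002,.046),(.036,.047),(.02,.036)):
        k=(W[:,2]>und+a)&(W[:,2]<und+b)&(n<.031)&(n>.019)
        t=W[k,:2]
        if len(t)<15:continue
        f=least_squares(lambda x:np.hypot(t[:,0]-x[0],t[:,1]-x[1])-.025,tcp[:2],loss='soft_l1',f_scale=.001)
        print(c,'hub',a,b,len(t),f.x,'rms',np.sqrt(np.median(f.fun**2)))
    k=(W[:,2]>und+.086)&(W[:,2]<und+.098)&(n<.026)
    t=W[k]
    if len(t)>10: print(c,'boss top',len(t),t.mean(0),cv2.minAreaRect(np.float32(t[:,:2]*1000)))
    k=(n>.032)&(n<.074)&(W[:,2]>und+.004)&(W[:,2]<und+.036)
    t=W[k]
    if len(t)>20:
        l=cv2.fitLine(np.float32(t[:,:2]*1000),cv2.DIST_HUBER,0,.01,.01).ravel();print(c,'paddle',len(t),'ang',np.degrees(np.arctan2(l[1],l[0])),'z',t[:,2].min(),t[:,2].max())
E
python3 -c "
from fit import *
for c in('side','top'):
    hub(c,np.load(c+'4d.npy'),np.load(c+'4p.npy'),(.475,.1564,.2274),.2274-.0705)
# shaft cone/pilot/shoulder fits, from first picture
for c,m in(('top',(.4777,.1564)),('side',(.4772,.1541))):
    W=cloud(c,np.load(c+'0d.npy')).reshape(-1,3);n=np.hypot(W[:,0]-m[0],W[:,1]-m[1])
    t=W[(n<.02)&(W[:,2]>.092)]
    def rad(z):
        h=np.clip(z-.091,0,.012); return .011-.006*h/.012
    f=least_squares(lambda x:np.hypot(t[:,0]-x[0],t[:,1]-x[1])-rad(t[:,2]),m,loss='soft_l1',f_scale=.001);print(c,'cone',f.x,len(t),np.median(abs(f.fun)))
    W2=W[(n<.085)&(n>.074)&(W[:,2]>.015)&(W[:,2]<.04)]
    f=least_squares(lambda x:np.hypot(W2[:,0]-x[0],W2[:,1]-x[1])-.08,m,loss='soft_l1',f_scale=.001);print(c,'housing',f.x,len(W2),np.median(abs(f.fun)))
"
```

```text
side hub 0.002 0.046 482 [0.4742 0.1568] rms 0.00091233255675802
side hub 0.036 0.047 170 [0.4743 0.1572] rms 0.0010873890513652615
side hub 0.02 0.036 192 [0.4742 0.1567] rms 0.0009142515076731397
side boss top 225 [0.4713 0.1525 0.2477] ((472.5934143066406, 152.31475830078125), (38.705936431884766, 41.66452407836914), 21.413787841796875)
side paddle 135 ang 59.45622 z 0.16425788175432365 0.19049357741119308
top hub 0.002 0.046 173 [0.4734 0.1574] rms 0.00038165895700794164
top hub 0.036 0.047 44 [0.474  0.1578] rms 0.00014546453735581055
top hub 0.02 0.036 78 [0.4732 0.1573] rms 0.0006049575651899766
top boss top 40 [0.4752 0.1413 0.2479] ((474.828857421875, 141.98365783691406), (4.651541709899902, 23.399595260620117), 58.33052444458008)
top paddle 224 ang 58.269722 z 0.16537614594746658 0.19267150187302848
top cone [0.4777 0.1567] 100 0.0005758013918162608
top housing [0.4778 0.16  ] 336 0.001092176394910431
side cone [0.4766 0.1551] 58 0.001148334047527227
side housing [0.4786 0.1581] 662 0.0011560011068951909
```

```bash
python3 -c "
from h import *
rel((.4777,.1552,.166),148.2)"
```

```text
t 6.9 tcp [0.4755 0.1561 0.2279] psi 147.29 tilt [-4.5e-03  8.0e-04 -1.0e+00] F [ 0.35 -0.46 -2.04] T [-0.037 -0.003  0.012] gap 0.0291 j [ 1.560e-01  1.780e-01 -1.670e-01  1.231e+00  1.000e-03 -8.440e-01]
REL [-0.016   0.0042 -0.0017] [ 0.0619 -0.0006 -0.0026]
```

>>> step_arm([
  [[-0.016,0.004,-0.002,0.01,-0.0006,-0.0026,0],[-0.016,0.004,-0.002,0.025,-0.0006,-0.0026,0],[-0.016,0.004,-0.002,0.04,-0.0006,-0.0026,0],[-0.016,0.004,-0.002,0.05,-0.0006,-0.0026,0],[-0.016,0.004,-0.002,0.06,-0.0006,-0.0026,0],[-0.016,0.004,-0.002,0.062,-0.0006,-0.0026,0],[-0.016,0.004,-0.002,0.062,-0.0006,-0.0026,0],[-0.016,0.004,-0.002,0.062,-0.0006,-0.0026,0]],
])

```text
clock: 7.7
tcp_pos: [0.4782, 0.1552, 0.1664]
orientation: [-0.194, 0.68, -0.193, -0.68]
wrist_force: [0.6, 0.0, -2.0]
finger_gap: 0.029
```

```bash
python3 -c "
from fit import *
rel((.4777,.1552,.158),148.2)
for c in ('side','top'):
    p,d=env.read_camera(c);cv2.imwrite(f'pics/{c}5.png',p[:,:,::-1]);s,M=st();hub(c,d,p,s['tcp_pos'],s['tcp_pos'][2]-.0705)
    if c=='side':cv2.imwrite('pics/side5z.png',cv2.resize(p[120:290,120:340,::-1],None,fx=3.1,fy=3.1,interpolation=cv2.INTER_CUBIC))
"
```

```text
t 7.7 tcp [0.4782 0.1552 0.1664] psi 148.2 tilt [ 0.001   0.0005 -1.    ] F [ 0.61  0.03 -1.99] T [-0.034  0.019 -0.005] gap 0.029 j [ 0.154  0.211 -0.28   1.079  0.    -0.862]
REL [-0.     -0.0006  0.0009] [0.0084 0.0003 0.0004]
side hub 0.002 0.046 448 [0.4779 0.1554] rms 0.0009877121327753066
side hub 0.036 0.047 161 [0.4779 0.1557] rms 0.0013444290134319616
side hub 0.02 0.036 171 [0.4779 0.1553] rms 0.000881256665464316
side boss top 229 [0.4741 0.1514 0.1868] ((473.53472900390625, 153.26318359375), (40.461631774902344, 41.14494323730469), 3.9742863178253174)
side paddle 130 ang 60.491875 z 0.10343222871596312 0.13003550778027514
top hub 0.002 0.046 137 [0.4766 0.1565] rms 0.00042480174221453185
top hub 0.036 0.047 46 [0.4776 0.1572] rms 0.0004868751858237949
top hub 0.02 0.036 59 [0.4762 0.1562] rms 0.0006108098816027634
top boss top 21 [0.4802 0.1391 0.1864] ((480.415283203125, 139.08567810058594), (4.03491735458374, 14.85960865020752), 57.71503829956055)
top paddle 185 ang 58.850998 z 0.10466388299587143 0.13129300823588194
```

View pics/side5z.png

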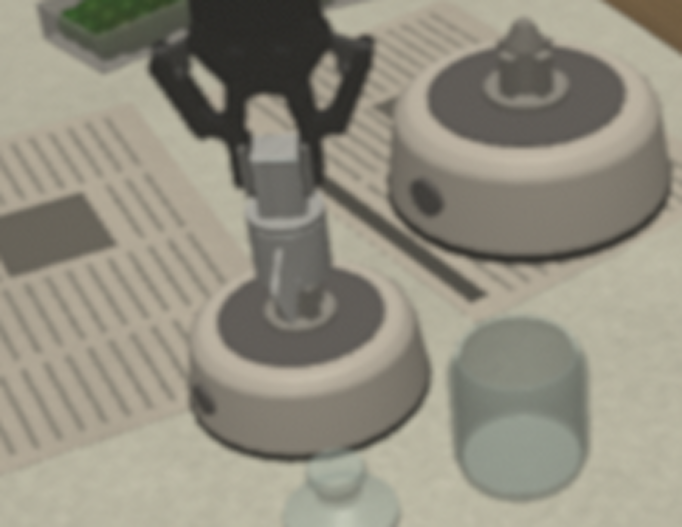

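The side view shows the hub at (290,255) over the shaft at (300,300) with no contact force. I'll descend slowly and watch the force.

>>> step_arm([
  [[0,0,0,0.002,0,0,0],[0,0,0,0.004,0,0,0],[0,0,0,0.006,0,0,0],[0,0,0,0.008,0,0,0],[0,0,0,0.008,0,0,0]],
])

```text
clock: 8.3
tcp_pos: [0.478, 0.1553, 0.1582]
orientation: [-0.194, 0.68, -0.193, -0.68]
wrist_force: [-0.1, -0.1, -1.9]
finger_gap: 0.029
```

>>> step_arm([
  [[0,0,0,0.001,0,0,0],[0,0,0,0.002,0,0,0],[0,0,0,0.003,0,0,0],[0,0,0,0.004,0,0,0],[0,0,0,0.004,0,0,0]],
])

```text
clock: 8.8
tcp_pos: [0.4779, 0.1553, 0.154]
orientation: [-0.194, 0.68, -0.193, -0.68]
wrist_force: [0.1, 0.6, -2.4]
finger_gap: 0.0294
```

```bash
python3 -c "
from h import *
rel((.4777,.1552,.150),148.2)"
```

```text
t 8.8 tcp [0.4779 0.1553 0.154 ] psi 148.21 tilt [ 4.e-04  4.e-04 -1.e+00] F [ 0.14  0.62 -2.4 ] T [-0.026 -0.02  -0.004] gap 0.0294 j [ 0.154  0.22  -0.301  1.05   0.    -0.862]
REL [ 0.0002 -0.0001  0.0005] [0.004  0.0002 0.0001]
```

>>> step_arm([
  [[0,0,0,0.001,0,0,0],[0,0,0,0.002,0,0,0],[0,0,0,0.003,0,0,0],[0,0,0,0.004,0,0,0],[0,0,0,0.005,0,0,0],[0,0,0,0.005,0,0,0]],
])

```text
clock: 9.4
tcp_pos: [0.4779, 0.1553, 0.1489]
orientation: [-0.194, 0.68, -0.193, -0.68]
wrist_force: [-0.3, 0.1, -2.5]
finger_gap: 0.029
```

>>> step_arm([
  [[0,0,0,0.001,0,0,0],[0,0,0,0.002,0,0,0],[0,0,0,0.003,0,0,0],[0,0,0,0.004,0,0,0],[0,0,0,0.005,0,0,0],[0,0,0,0.005,0,0,0]],
])

```text
clock: 10.0
tcp_pos: [0.4779, 0.1553, 0.1437]
orientation: [-0.194, 0.68, -0.193, -0.68]
wrist_force: [1.0, -0.0, -1.9]
finger_gap: 0.0288
```

```bash
python3 -c "
from h import *
rel((.4777,.1552,.1345),148.2)"
```

```text
t 10.0 tcp [0.4779 0.1553 0.1437] psi 148.21 tilt [ 3.e-04  4.e-04 -1.e+00] F [ 0.99 -0.03 -1.87] T [ 0.037 -0.092 -0.07 ] gap 0.0288 j [ 0.154  0.228 -0.318  1.025  0.    -0.862]
REL [ 0.0002 -0.0001  0.0005] [0.0092 0.0002 0.0001]
```

>>> step_arm([
  [[0,0,0,0.0015,0,0,0],[0,0,0,0.003,0,0,0],[0,0,0,0.0045,0,0,0],[0,0,0,0.006,0,0,0],[0,0,0,0.007,0,0,0],[0,0,0,0.007,0,0,0]],
])

```text
clock: 10.6
tcp_pos: [0.4779, 0.1553, 0.1366]
orientation: [-0.194, 0.68, -0.194, -0.68]
wrist_force: [0.2, 0.0, -2.8]
finger_gap: 0.0289
```

>>> step_arm([
  [[0,0,0,0.001,0,0,0],[0,0,0,0.002,0,0,0],[0,0,0,0.002,0,0,0]],
])

```text
clock: 10.9
tcp_pos: [0.4779, 0.1553, 0.1345]
orientation: [-0.194, 0.68, -0.194, -0.68]
wrist_force: [0.4, -0.3, -2.3]
finger_gap: 0.029
```

```bash
python3 -c "
from h import *
rel((.4777,.1552,.1345),148.2)"
```

```text
t 10.9 tcp [0.4779 0.1553 0.1345] psi 148.21 tilt [ 2.e-04  4.e-04 -1.e+00] F [ 0.45 -0.28 -2.33] T [ 0.097 -0.154  0.022] gap 0.029 j [ 0.154  0.235 -0.332  1.003  0.    -0.862]
REL [0.0001 0.     0.0005] [0.     0.0002 0.0001]
```

Still no shoulder contact, so I'll keep going in small steps until the force rises.

>>> step_arm([
  [[0,0,0,0.0007,0,0,0],[0,0,0,0.0014,0,0,0],[0,0,0,0.0014,0,0,0]],
])

```text
clock: 11.2
tcp_pos: [0.4781, 0.1554, 0.1344]
orientation: [-0.194, 0.68, -0.193, -0.68]
wrist_force: [-2.0, -0.4, 7.1]
finger_gap: 0.029
```

>>> step_arm([
  [[0,0,0,0.0007,0,0,0],[0,0,0,0.0014,0,0,0],[0,0,0,0.0014,0,0,0]],
])

```text
clock: 11.5
tcp_pos: [0.4782, 0.1554, 0.1343]
orientation: [-0.194, 0.681, -0.193, -0.679]
wrist_force: [-2.9, -0.8, 10.2]
finger_gap: 0.0288
```

```bash
python3 -c "
from fit import *
rel((.4777,.1552,.1345),148.2)
for c in ('side',):
    p,d=env.read_camera(c);s,M=st();hub(c,d,p,s['tcp_pos'],s['tcp_pos'][2]-.0705)
    cv2.imwrite('pics/side6z.png',cv2.resize(p[120:290,120:340,::-1],None,fx=3.1,fy=3.1,interpolation=cv2.INTER_CUBIC))
"
```

```text
t 11.5 tcp [0.4782 0.1554 0.1343] psi 148.22 tilt [ 0.0023  0.0008 -1.    ] F [-2.9  -0.75 10.21] T [-0.098  1.112  0.048] gap 0.0288 j [ 0.154  0.234 -0.334  1.     0.    -0.862]
REL [ 0.0003 -0.0015  0.0019] [-0.0002  0.0004  0.0003]
side hub 0.002 0.046 419 [0.4774 0.1556] rms 0.0009852457801089592
side hub 0.036 0.047 139 [0.4777 0.1558] rms 0.0012127228465909218
side hub 0.02 0.036 163 [0.477  0.1554] rms 0.0011042127120637693
side boss top 217 [0.4744 0.1514 0.1547] ((476.596923828125, 154.20849609375), (35.451393127441406, 48.55400466918945), 69.72486114501953)
side paddle 119 ang 60.081406 z 0.07095622989694653 0.09867448782262067
```

View pics/side6z.png

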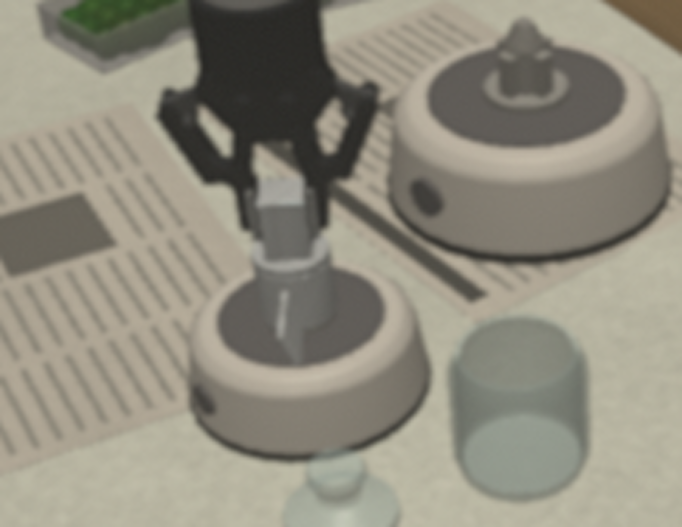

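The rotor is seated: TCP z is 0.1343, matching the 0.1345 expected, and the force rose to about 12 N. The hub sits on the shoulder in the picture. I'll relieve the pressure, open and withdraw.

>>> step_arm([
  [[0,0,0,0.001,0,0,0],[0,0,0,0.0005,0,0,0],[0,0,0,0.0005,0,0,0.4],[0,0,0,0,0,0,0.6],[0,0,0,0,0,0,0.8],[0,0,0,0,0,0,0.8],[0,0,0,0,0,0,0.8],[0,0,0,0,0,0,0.8],[0,0,0,0,0,0,0.8]],
])

```text
clock: 12.45
tcp_pos: [0.4782, 0.1554, 0.1343]
orientation: [-0.194, 0.681, -0.193, -0.679]
wrist_force: [-0.5, -0.5, -0.4]
finger_gap: 0.0685
```

>>> step_arm([
  [[0,0,0,-0.02,0,0,0.8],[0,0,0,-0.05,0,0,0.8],[0,0,0,-0.09,0,0,0.8],[0,0,0,-0.13,0,0,0.8],[0,0,0,-0.15,0,0,0.8],[0,0,0,-0.15,0,0,0.8],[0,0,0,-0.15,0,0,0.8],[0,0,0,-0.15,0,0,0.8]],
])

```text
clock: 13.25
tcp_pos: [0.4771, 0.1552, 0.2828]
orientation: [0.194, -0.68, 0.193, 0.68]
wrist_force: [0.6, 0.4, -1.0]
finger_gap: 0.0682
```

```bash
python3 -c "
from fit import *
rel((.4777,.1552,.1345),148.2)
for c in ('side','top'):
    p,d=env.read_camera(c);hub(c,d,p,(.478,.1554),.064)
    cv2.imwrite(f'pics/{c}7.png',p[:,:,::-1])
    if c=='side':cv2.imwrite('pics/side7z.png',cv2.resize(p[120:290,120:340,::-1],None,fx=3.1,fy=3.1,interpolation=cv2.INTER_CUBIC))
"
```

```text
t 13.25 tcp [0.4771 0.1552 0.2828] psi 148.21 tilt [-0.0002  0.0005 -1.    ] F [ 0.62  0.42 -0.97] T [ 0.03  -0.027 -0.021] gap 0.0682 j [ 0.154  0.161 -0.052  1.357  0.    -0.862]
REL [0.0003 0.0004 0.0003] [ 0.1483 -0.0003 -0.0005]
side hub 0.002 0.046 432 [0.478  0.1555] rms 0.0010000369883657904
side hub 0.036 0.047 156 [0.4783 0.156 ] rms 0.0013243515167739406
side hub 0.02 0.036 164 [0.478  0.1554] rms 0.0008934645349520488
side boss top 158 [0.4766 0.1517 0.1543] ((476.7952575683594, 152.7545928955078), (33.6422119140625, 30.64605140686035), 58.29132843017578)
side paddle 122 ang 58.59757 z 0.07072209602239383 0.0974306098368064
top hub 0.002 0.046 140 [0.4768 0.1566] rms 0.00036201443350941816
top hub 0.036 0.047 50 [0.477  0.1571] rms 0.0003081359349107254
top hub 0.02 0.036 60 [0.4766 0.1564] rms 0.0006230675992878976
top boss top 326 [0.477  0.1556 0.1561] ((477.1493835449219, 156.21173095703125), (30.151227951049805, 30.118276596069336), 59.85609436035156)
top paddle 189 ang 60.175888 z 0.07258036228323435 0.09996125971139021
```

View pics/side7z.png

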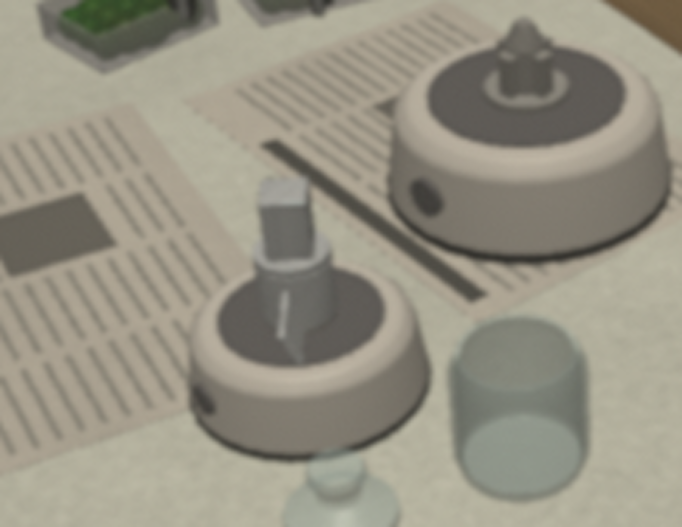

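View pics/top7.png

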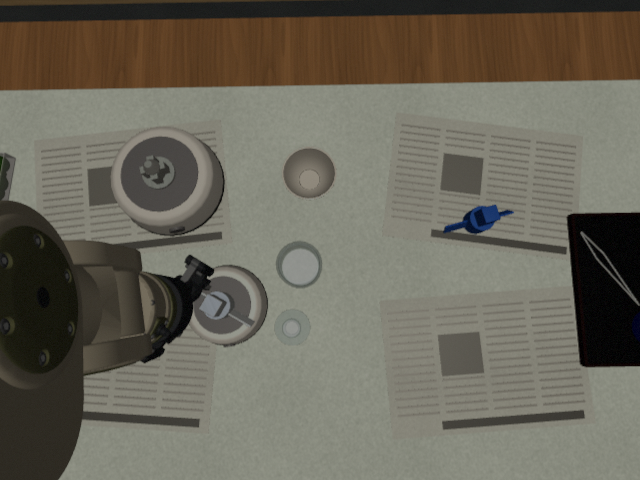

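The rotor stands upright on the small mixer. The top camera puts the boss top at z 0.156, which is 64 + 92 mm, so it is home. In the top view the jar (300,264), lid (292,327) and bowl (309,174) are unmoved. I'll hand in.

```bash
python3 -c "
from workcell import env
print(env.hand_in())"
```

```text
the job is handed in; nothing more can be done
None
```

The grey rotor is home on the small mixer's shaft, released and standing upright, and the job is handed in at about 13.4 s. `hand_in` gives no verdict, so this rests on my own checks.

- **How it went in:** I lifted the rotor by its boss and turned it about 47° so its teeth sat between the shaft's teeth, using the angle measured in the pictures. It meshed on the first descent, so no rocking was needed. The highest wrist reading during the fit was about 10 N, roughly 12 N net of the rotor's weight, against the 40 N limit.
- **Height:** the boss top reads z = 0.1561 m in the top camera, exactly 64 + 92 mm. The side camera reads 0.1543 m, but it read about 1 mm low throughout.
- **Position:** the hub is within about 1.5 mm of the shaft axis in each camera. The two cameras differ from each other by 1–2 mm, within calibration.
- **Surroundings:** the jar, lid and bowl look unmoved in the top picture; I did not re-measure them. The gripper was open and about 150 mm above the release height, touching nothing.

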